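# Thread the buffing-spindle spacers on the sprung arbor, widest first

## Robot

A 6-joint arm with a two-finger parallel gripper is mounted at the origin on the work surface. World frame = base frame: x ahead of the robot, y to its left, z up, the work surface at z = 0. Lengths are in mm, angles in rad, forces in N, time in s.
With the tool pointing down it reaches from about 350 to 925 mm from the base axis. Payload 6.4 kg.
Tool frame: the origin (TCP) lies midway between the tips of the shut fingers; the grasp point (between the pads) lies behind it (manip.pinch_z is the z of the grasp point in the tool frame, in mm); z points along the fingers, y is the line along which they close (so a half turn about z gives the same grasp; the last joint's range is limited). The gripper opens to 94 mm and grips with 3 to 60 N. Pads are 16 mm wide; open, the fingers measure 119 mm over their backs; the gripper's body (75 mm by 177 mm) begins 78 mm behind the grasp point.
Start: joints at [-1.462, 0.245, 1.558, -0, 1.339, -0.174], TCP at [181.384, -624.19, 205.455] pointing down, gripper open.
Joint ranges: [-3.13, 3.13], [-1.02, 2.26], [0.13, 2.54], [-0.95, 4.09], [0.21, 2.88], [-2.74, 2.74]. Speed limits (rad/s): [2.57, 2.57, 3.14, 3.14, 3.14, 3.14].

## Interface

Orientations are given as a unit quaternion [w, x, y, z].
In Python, from rig import status, cams, workorder, manip gives the robot as it stands.
- The arm moves only by the tool apply_moves, never from a script. Its argument "motion" is a list of rows, each a list of 7 numbers: the shift along the tool's x, y, z in mm, then the turn, a rotation vector about the tool's x, y, z in rad, then the opening, from 0 (shut) to 1 (fully open). A call has 1 to 20 rows; each row is the pose to reach, as a shift and turn from the pose commanded when the call began, along the tool's axes at that moment; what a row does not reach only later rows make up. A row lasts 1/10 s, in which the tool goes at most 50 mm and 8.59 degrees, less where a joint would pass 70% of its speed; a pose out of reach is approached as far as the arm can. A call with a gripper value outside its range is refused whole. The fingers move at their own pace and stop on an object; "grip_force" is the grip in N (left out, the last holds). Time passes only in rows, so rows that repeat a pose let the fingers close. It gives the time, the measured TCP pose, the force, the opening and the grip force at its end, in the units of the state.
- status.observe(): the state, without advancing time (a new reading comes with each control period).
- cams.get_image(name): name is "side" or "top"; returns a dict with "image" (384x512x3 uint8, red, green, blue), "fx", "fy", "cx", "cy" (pixels), "R" (3x3) and "t" (3): a world point X has camera coordinates R X + t. Camera axes: x right, y down, z forward; pixel columns grow to the right and rows downward; lengths in mm; the calibration is good to about 2 mm. A picture is of the moment at which its call begins. There is no depth.
- workorder.close_job(): hands the job in; it is judged then, once.
The state is a dict: "time": time; "joints": joint angles; "qvel": joint speeds; "effort": joint torques, N m; "eef_pos": TCP position; "tool_rot": TCP orientation; "ft_force": force on the tool from outside, world axes, zero at the start; "moment": the same for the moment, N m; "finger_gap": opening from 0.0 (shut) to 1.0 (fully open); "grip_force": force on a finger pad.
Only numpy, scipy, OpenCV 4.12 (cv2) and the standard library are available. Lean on these libraries where they do the work, as an engineer would, in place of code of your own. Each camera call takes 0.05 s, during which the arm holds its last target. There are 200 camera calls.

## Task

Thread the three steel spacer rings onto the sprung arbor of the build-up stand in order of size, the widest at the bottom, then the middle one, then the narrowest on top, each lying flat and fully home before the next goes on. The arbor stands some millimetres off the stand's centre, differently each time, so feel for the bore and do not drive the arbor down to its stop. Leave the bottle, the tin and the wrench where they are.

Things in the scene. Friction and masses are not known exactly. Their poses are not given: they have to be found in the camera images.
- ring_large: the widest of three plain steel spacer rings: 56 mm outer diameter, 12 mm thick, 20.5 mm bore. All three have the same thickness and bore and differ only in outer diameter; each starts lying flat on the bench. Origin at the centre of the underside, z along the ring's axis (up)
- ring_medium: the middle one of three plain steel spacer rings: 46 mm outer diameter, 12 mm thick, 20.5 mm bore. All three have the same thickness and bore and differ only in outer diameter; each starts lying flat on the bench. Origin at the centre of the underside, z along the ring's axis (up)
- ring_small: the narrowest of three plain steel spacer rings: 36 mm outer diameter, 12 mm thick, 20.5 mm bore. All three have the same thickness and bore and differ only in outer diameter; each starts lying flat on the bench. Origin at the centre of the underside, z along the ring's axis (up)
- stand: fixed build-up stand: grey 120 x 120 x 12 mm base plate carrying a round dark steel pedestal, 64 mm in diameter, whose flat top (the seat for the rings) is 45 mm above the bench. Origin at the centre of the underside, z up, x and y along the plate's edges
- seat (a point): centre of the pedestal's flat top, 45 mm above the bench, on which the first ring lies. The arbor rises from this face but NOT exactly here: its axis is off by as much as 6 mm along each of the stand's x and y axes (so up to 8.5 mm in all), unknown and different each time; it does not shift sideways during the job
- arbor (a joint): how far the arbor is pressed down, in m: 0 up, 0.014 at its stop. The arbor is an upright plain aluminium pin 18 mm in diameter with a 1 mm chamfer round its flat tip, which stands 52 mm above the seat (97 mm above the bench) when up. It is rigid sideways; pressed from above it starts to yield at about 3.3 N and then gives 1 mm for each further 0.8 N, and springs up by itself
- bottle: bystander: upright blue bottle of polish with a black cap, 56 mm in diameter, 150 mm high; origin at the centre of its underside
- tin: bystander: low dark wax tin, 84 mm in diameter, 35 mm high; origin at the centre of its underside
- wrench: bystander: steel wrench lying flat on the bench; origin near its middle, x along its length

How it is judged:
By the outcome, as a careful person would: the job done as asked, in the order asked, and still so for the second after the job is handed in, with the robot touching nothing.
It also fails if it takes over 72 s, if anything falls off the work surface, if the arm or the gripper's body presses on something with over 40 N, if the wrist force passes 120 N, or if a joint passes its speed limit or range.

## Working session

There is one attempt and no reset: what is moved stays moved. The work goes in short steps, Python scripts to look and compute and a tool call to move; the robot and the scene stay as the last step left them, time stands still between calls to the robot, and variables do not carry over. Pictures are saved under pics/ and viewed, at most 10 in all, crops included, and the job is handed in when it is done.

Besides the shell and the picture viewer there is one more tool, called after "Call:" as name(argument=value, ...) on one line, values as JSON. apply_moves: Moves the arm, as the interface text tells. Its arguments: {"type":"object","properties":{"motion":{"type":"array"},"grip_force":{"type":"number"}},"required":["motion"]}

```bash
ls; mkdir -p pics
python3 - <<'E'
from rig import status, cams, workorder, manip
import cv2
print(status.observe()); print(manip.pinch_z)
for n in("top","side"):
    d=cams.get_image(n); cv2.imwrite(f"pics/{n}0.png",cv2.resize(d["image"][:,:,::-1],(800,600),interpolation=cv2.INTER_CUBIC))
    print(n,d["fx"],d["fy"],d["cx"],d["cy"],d["R"],d["t"])
E
```

```text
pics
{'time': 0.0, 'joints': array([-1.46209485e+00,  2.45767377e-01,  1.55896592e+00, -1.45751853e-05,
        1.33867884e+00, -1.74107259e-01]), 'qvel': array([ 0.00105933, -0.00052491,  0.00010001,  0.00012931,  0.00052714,
       -0.00159197]), 'effort': array([-1.89075588e-03, -4.15837097e+01, -3.14599442e+01,  6.82794163e-02,
        3.32195323e-02, -1.50434821e-04]), 'eef_pos': array([ 181.31889655, -623.59875294,  204.40107086]), 'tool_rot': array([-9.09489640e-04,  9.90018403e-01,  1.40935212e-01,  2.26591336e-05]), 'ft_force': array([ 0.04761322,  0.11964485, -0.10705162]), 'moment': array([-0.0223863 , -0.08769981,  0.01778064]), 'grip_force': 0.0, 'finger_gap': 1.0011842639890374}
-18.8
top 389.3956161671325 389.3956161671325 261.727957697067 189.69422992257344 [[-0.01049538 -0.99993682 -0.0040254 ]
 [-0.97972012  0.01108858 -0.20006383]
 [ 0.20009583  0.00184402 -0.9797746 ]] [ 28.35476654 609.99659005 690.06511296]
side 392.9220788191916 392.9220788191916 258.34105648584415 189.00802398162568 [[-0.77491194 -0.63174741 -0.02016662]
 [-0.44593765  0.56904901 -0.69088554]
 [ 0.44794095 -0.5263824  -0.72268283]] [451.1595033  282.89046976 623.66379088]
```

View pics/top0.png

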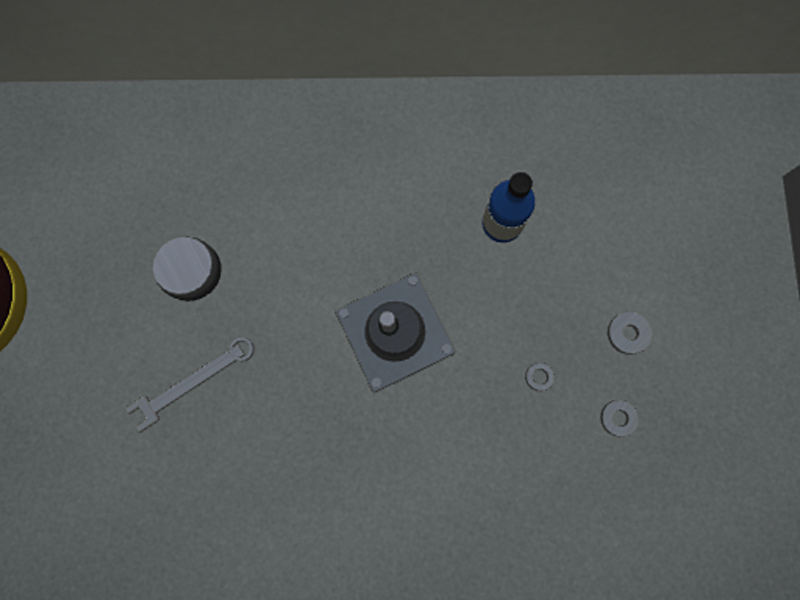

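View pics/side0.png

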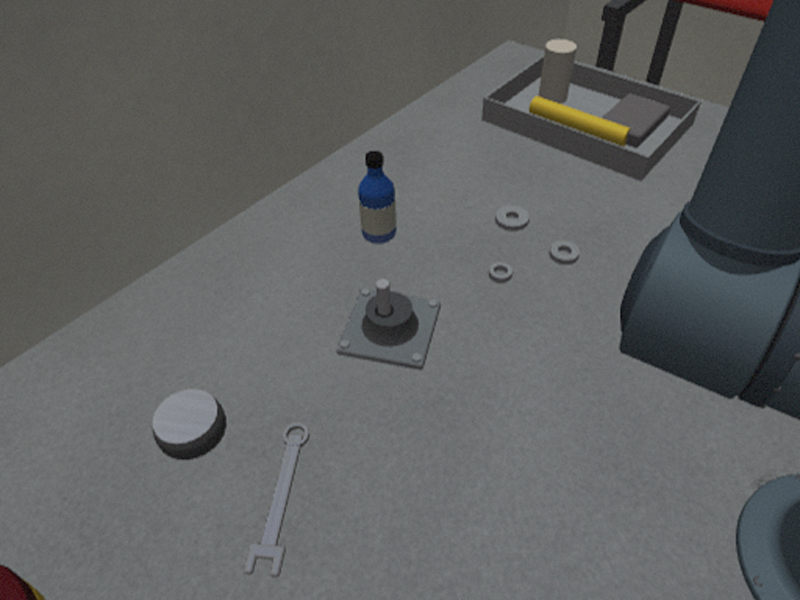

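The pictures show, in the 800x600 top view, the large ring at (630,333), medium at (620,418), small at (540,377) and the arbor tip at (388,317). The side view shows the same items unobstructed. Next I refine these positions.

```bash
cat > h.py <<'E'
from rig import status, cams, workorder, manip
import cv2, numpy as np
from scipy.spatial.transform import Rotation as Ro
def proj(d,X):
    c=d["R"]@np.asarray(X,float)+d["t"]; return np.array([d["fx"]*c[0]/c[2]+d["cx"],d["fy"]*c[1]/c[2]+d["cy"]])
def back(d,u,v,z):
    r=d["R"].T@np.array([(u-d["cx"])/d["fx"],(v-d["cy"])/d["fy"],1]); o=-d["R"].T@d["t"]
    return o+r*(z-o[2])/r[2]
def delta(p):
    "world shift to world point p in tool axes"
    s=status.observe(); w,x,y,z=s["tool_rot"]; return Ro.from_quat([x,y,z,w]).as_matrix().T@(np.asarray(p)-s["eef_pos"])
E
python3 - <<'E'
from h import *
S=1.5625
pts={"top":{"L":(630,333),"M":(620,418),"S":(540,377),"arb":(388,317),"bot":(503,240)},"side":{"L":(512,217),"M":(565,251),"S":(500,271),"arb":(383,285),"bot":(378,241)}}
out=[]
for n in pts:
    d=cams.get_image(n); im=d["image"]; g=cv2.cvtColor(im,cv2.COLOR_RGB2GRAY)
    for k,(u,v) in pts[n].items():
        u/=S;v/=S; z=97 if k=="arb" else 0 if k=="bot" else 12
        print(n,k,back(d,u,v,z)[:2].round(1),end=' ')
        if k in"LMS":
            x0,y0=int(u)-20,int(v)-20; c=g[y0:y0+40,x0:x0+40]
            t=(np.median(c)+np.percentile(c,97))/2
            nn,lab,st,ce=cv2.connectedComponentsWithStats((c>t).astype(np.uint8))
            i=1+np.argmax(st[1:,4]); cs,_=cv2.findContours((lab==i).astype(np.uint8),cv2.RETR_EXTERNAL,2)
            m=cv2.moments(max(cs,key=cv2.contourArea)); uu,vv=m["m10"]/m["m00"]+x0,m["m01"]/m["m00"]+y0
            print(back(d,uu,vv,10)[:2].round(1),st[i],(uu*S,vv*S),end='')
        print()
    u,v=pts[n]["arb"]; x0,y0=int(u/S)-30,int(v/S)-30
    out.append(cv2.resize(im[y0:y0+60,x0:x0+60,::-1],(400,400),interpolation=cv2.INTER_CUBIC)); print(x0,y0)
cv2.imwrite("pics/arb.png",np.hstack(out)*1)
E
```

```text
top L [ 568.6 -265.3] [ 570.5 -266.6] [  8   7  26  26 436] (630.351812142617, 331.75348974100234)
top M [ 460.3 -243.6] [ 460.7 -244.5] [ 10   9  22  23 287] (620.1053420310296, 417.6716031969911)
top S [ 513.  -145.2] [ 514.5 -145.7] [ 13  11  16  18 119] (539.9403994845361, 375.9423324742268)
top arb [578.8  46.4] 
top bot [ 699.9 -107.3] 
218 172
side L [ 567.5 -263.9] [ 572.7 -271.7] [ 11  13  21  13 170] (511.722972972973, 214.33558558558556)
side M [ 458.7 -243.5] [ 462.8 -249. ] [ 12  14  18  12 116] (564.1502192982456, 248.97478070175438)
side S [ 513.2 -144.5] [ 516.5 -150.8] [13 14 15 11 65] (500.330219072165, 268.7124140893471)
side arb [574.8  47.9] 
side bot [711.9 -93.5] 
215 152
```

View pics/arb.png

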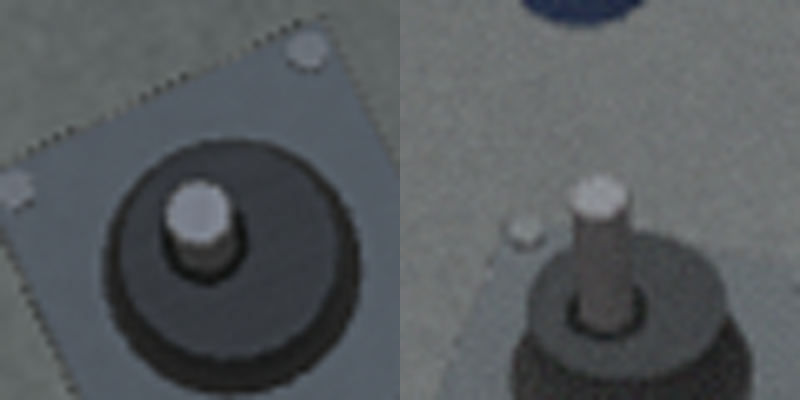

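The crops show the arbor tip centre at (198,210) in the top crop (left half) and at (200,195) in the side crop (right half). That puts the arbor clearly off the pedestal's centre.

Run:
```python
from h import *
a=cams.get_image("top");b=cams.get_image("side")
print(back(a,247.2,203.0,97),back(b,244.5,180.75,97))
P=lambda d:d["R"]
def ray(d,u,v):
    K=np.array([[d["fx"],0,d["cx"]],[0,d["fy"],d["cy"]],[0,0,1]]);return K@np.c_[d["R"],d["t"]]
X=cv2.triangulatePoints(ray(a,0,0),ray(b,0,0),np.array([[247.2],[203.]]),np.array([[244.5],[180.75]]));print((X[:3]/X[3]).T)
print(status.observe()["eef_pos"],delta([569.5,-266,50]),Ro.from_quat(np.roll(status.observe()["tool_rot"],-1)).as_matrix().round(3))
```

```text
[578.5694167   48.41747728  97.        ] [578.8044614   45.07790703  97.        ]
[[577.31307247  47.82448034 100.28203467]]
[ 181.36125237 -623.99930881  205.1019694 ] [ 472.61293497 -235.36144295  155.28624636] [[ 0.96   0.279 -0.   ]
 [ 0.279 -0.96   0.001]
 [ 0.    -0.001 -1.   ]]
```

Call:
apply_moves(motion=[[472.6,-235.4,155,0,0,0,1],[472.6,-235.4,155,0,0,0,1],[472.6,-235.4,155,0,0,0,1],[472.6,-235.4,155,0,0,0,1],[472.6,-235.4,155,0,0,0,1],[472.6,-235.4,155,0,0,0,1],[472.6,-235.4,155,0,0,0,1],[472.6,-235.4,155,0,0,0,1],[472.6,-235.4,155,0,0,0,1],[472.6,-235.4,155,0,0,0,1],[472.6,-235.4,155,0,0,0,1],[472.6,-235.4,155,0,0,0,1],[472.6,-235.4,155,0,0,0,1],[472.6,-235.4,155,0,0,0,1],[472.6,-235.4,155,0,0,0,1]])

```text
time: 1.8
eef_pos: [569.1, -267.7, 51.2]
tool_rot: [0.0, 0.99, 0.14, 0.0]
ft_force: [0.5, 0.2, -0.2]
finger_gap: 1.0
grip_force: 0.0
```

Call:
apply_moves(motion=[[0,0,40,0,0,0,1],[0,0,48,0,0,0,0.7],[0,0,48,0,0,0,0.5],[0,0,48,0,0,0,0.5],[0,0,48,0,0,0,0.5],[0,0,48,0,0,0,0.5],[0,0,48,0,0,0,0.5]], grip_force=6)

```text
time: 2.5
eef_pos: [569.7, -266.6, 3.0]
tool_rot: [0.0, 0.99, 0.141, 0.0]
ft_force: [-0.1, -0.4, 2.4]
finger_gap: 0.597
grip_force: 6.0
```

```bash
python3 -c "
from h import *
s=status.observe();print(s['joints'],s['eef_pos'])"
```

```text
[-6.17535702e-01  4.45597690e-01  1.71011129e+00 -3.26654885e-04
  9.85121621e-01  6.70590107e-01] [ 569.69798254 -266.58296205    3.02845726]
```

Call:
apply_moves(motion=[[0,0,0,0,0,0,0.75],[0,0,0,0,0,0,0.75],[0,0,0,0,0,-1.5708,0.75],[0,0,0,0,0,-1.5708,0.75],[0,0,0,0,0,-1.5708,0.75],[0,0,0,0,0,-1.5708,0.75],[0,0,0,0,0,-1.5708,0.75],[0,0,0,0,0,-1.5708,0.75],[0,0,0,0,0,-1.5708,0.75],[0,0,0,0,0,-1.5708,0.75],[0,0,0,0,0,-1.5708,0.75],[0,0,0,0,0,-1.5708,0.75],[0,0,0,0,0,-1.5708,0.75],[0,0,0,0,0,-1.5708,0.5],[0,0,0,0,0,-1.5708,0.5],[0,0,0,0,0,-1.5708,0.5],[0,0,0,0,0,-1.5708,0.5]], grip_force=6)

```text
time: 4.2
eef_pos: [569.5, -266.2, 2.4]
tool_rot: [-0.0, 0.601, 0.8, 0.0]
ft_force: [-0.8, -0.1, -0.6]
finger_gap: 0.598
grip_force: 6.0
```

Call:
apply_moves(motion=[[0,0,0,0,0,0,0.5],[0,0,0,0,0,0,0.5],[0,0,-40,0,0,0,0.5],[0,0,-80,0,0,0,0.5],[0,0,-120,0,0,0,0.5],[0,0,-120,0,0,0,0.5],[0,0,-120,0,0,0,0.5]], grip_force=25)

```text
time: 4.9
eef_pos: [569.7, -266.5, 123.1]
tool_rot: [0.001, 0.6, 0.8, -0.0]
ft_force: [0.4, 0.9, -2.8]
finger_gap: 0.59
grip_force: 25.0
```

```bash
python3 -c "
from h import *
s=status.observe();print(s['joints'],s['eef_pos'],s['tool_rot'],s['ft_force'],s['finger_gap']);print(delta([578.6,47,115]),delta([578.6,47,100]))"
```

```text
[-6.17482383e-01  2.78938747e-01  1.67488179e+00 -1.67088283e-04
  1.18643431e+00 -9.00082588e-01] [ 569.70315706 -266.50587379  123.06010203] [ 6.70727099e-04  6.00452310e-01  7.99660284e-01 -5.96408922e-05] [ 0.39280527  0.85317837 -2.82538048] 0.5895335216675285
[298.59237374  95.97924544   7.786575  ] [298.6095387   95.96859402  22.7865614 ]
```

Call:
apply_moves(motion=[[298.6,96,6,0,0,0,0.5],[298.6,96,6,0,0,0,0.5],[298.6,96,6,0,0,0,0.5],[298.6,96,6,0,0,0,0.5],[298.6,96,6,0,0,0,0.5],[298.6,96,6,0,0,0,0.5],[298.6,96,6,0,0,0,0.5],[298.6,96,6,0,0,0,0.5],[298.6,96,12,0,0,0,0.5],[298.6,96,16,0,0,0,0.5],[298.6,96,16,0,0,0,0.5],[298.6,96,16,0,0,0,0.5]])

```text
time: 6.1
eef_pos: [578.3, 46.1, 106.1]
tool_rot: [-0.0, 0.601, 0.799, -0.0]
ft_force: [0.2, -0.6, -1.6]
finger_gap: 0.587
grip_force: 25.0
```

Call:
apply_moves(motion=[[0,0,3,0,0,0,0.5],[0,0,5,0,0,0,0.5],[0,0,7,0,0,0,0.5],[0,0,9,0,0,0,0.5],[0,0,9,0,0,0,0.5],[0,0,9,0,0,0,0.5]])

```text
time: 6.7
eef_pos: [578.4, 47.3, 97.4]
tool_rot: [-0.0, 0.6, 0.8, -0.0]
ft_force: [-0.2, 0.3, -0.8]
finger_gap: 0.589
grip_force: 25.0
```

Run:
```python
from h import *
o=[]
for n,(x,y) in {"top":(247,200),"side":(244,178)}.items():
    d=cams.get_image(n); o.append(cv2.resize(d["image"][y-40:y+40,x-40:x+40,::-1],(400,400),interpolation=2))
cv2.imwrite("pics/c1.png",np.hstack(o))
s=[status.observe() for _ in range(3)]
for q in s: print(q["eef_pos"].round(2),q["ft_force"].round(2),q["moment"].round(2))
```

```text
[578.49  47.29  97.57] [ 0.53 -0.04 -1.82] [ 0.   -0.12  0.06]
[578.49  47.29  97.57] [ 0.53 -0.04 -1.82] [ 0.   -0.12  0.06]
[578.49  47.29  97.57] [ 0.53 -0.04 -1.82] [ 0.   -0.12  0.06]
```

View pics/c1.png

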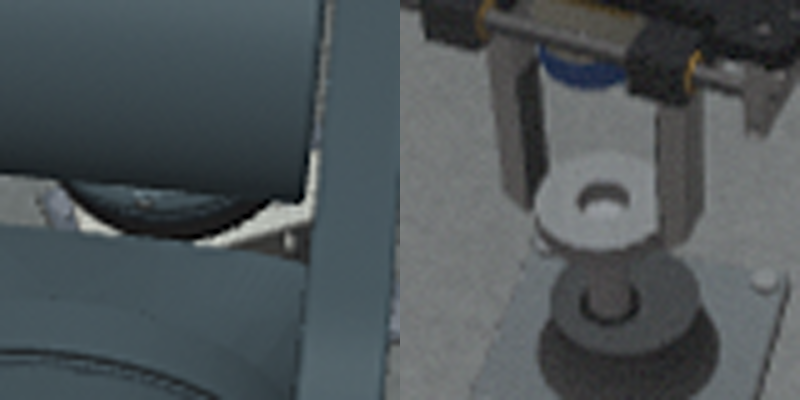

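The side crop shows the ring's bore at (603,195) directly over the arbor tip, at (603,208). There is no contact force yet, so I keep feeling downward.

Call:
apply_moves(motion=[[0,0,1.5,0,0,0,0.5],[0,0,3,0,0,0,0.5],[0,0,4.5,0,0,0,0.5],[0,0,4.5,0,0,0,0.5],[0,0,4.5,0,0,0,0.5]])

```text
time: 7.3
eef_pos: [578.4, 47.2, 92.9]
tool_rot: [-0.0, 0.6, 0.8, -0.0]
ft_force: [0.6, -0.3, -1.3]
finger_gap: 0.59
grip_force: 25.0
```

Call:
apply_moves(motion=[[0,0,6,0,0,0,0.5],[0,0,12,0,0,0,0.5],[0,0,18,0,0,0,0.5],[0,0,24,0,0,0,0.5],[0,0,24,0,0,0,0.5]])

```text
time: 7.8
eef_pos: [577.4, 47.4, 67.5]
tool_rot: [-0.001, 0.6, 0.8, -0.001]
ft_force: [-0.3, 1.1, -1.6]
finger_gap: 0.589
grip_force: 25.0
```

Call:
apply_moves(motion=[[0,0,6,0,0,0,0.5],[0,0,12,0,0,0,0.5],[0,0,17,0,0,0,0.5],[0,0,19,0,0,0,0.5],[0,0,20,0,0,0,0.5],[0,0,20,0,0,0,0.5],[0,0,20,0,0,0,0.5]])

```text
time: 8.5
eef_pos: [578.6, 47.3, 49.2]
tool_rot: [0.0, 0.6, 0.8, 0.0]
ft_force: [-0.2, -0.2, -0.9]
finger_gap: 0.588
grip_force: 25.0
```

Call:
apply_moves(motion=[[0,0,0.5,0,0,0,0.5],[0,0,1,0,0,0,0.5],[0,0,1.5,0,0,0,0.5],[0,0,1.5,0,0,0,0.5]])

```text
time: 8.9
eef_pos: [578.4, 47.2, 47.4]
tool_rot: [-0.0, 0.6, 0.8, -0.0]
ft_force: [0.1, 0.6, -1.4]
finger_gap: 0.593
grip_force: 25.0
```

Call:
apply_moves(motion=[[0,0,0.5,0,0,0,0.5],[0,0,1,0,0,0,0.5],[0,0,1,0,0,0,0.5]])

```text
time: 9.2
eef_pos: [578.4, 47.3, 47.3]
tool_rot: [-0.0, 0.6, 0.8, -0.0]
ft_force: [-2.8, -0.2, 5.5]
finger_gap: 0.593
grip_force: 25.0
```

Call:
apply_moves(motion=[[0,0,-0.5,0,0,0,0.5],[0,0,-0.5,0,0,0,0.75],[0,0,-0.5,0,0,0,0.75],[0,0,-0.5,0,0,0,0.75],[0,0,-30,0,0,0,0.75],[0,0,-73,0,0,0,0.75],[0,0,-73,0,0,0,0.75],[0,0,-73,0,0,0,0.75]])

```text
time: 10.0
eef_pos: [579.2, 47.2, 120.5]
tool_rot: [0.001, 0.6, 0.8, 0.001]
ft_force: [-0.3, -0.2, -0.7]
finger_gap: 0.751
grip_force: 0.0
```

```bash
python3 -c "
from h import *
s=status.observe();print(s['time'],s['joints'],s['eef_pos'],s['ft_force'],s['finger_gap']);print(delta([460.5,-244,50]))
d=cams.get_image('side');cv2.imwrite('pics/c2.png',cv2.resize(d['image'][130:230,180:310,::-1],(650,500),interpolation=2))"
```

```text
10.0 [-1.13728894e-01  1.75824729e-01  1.80259328e+00  1.70749021e-05
  1.16056687e+00 -3.96542095e-01] [579.21013839  47.1781458  120.53007213] [-0.26227907 -0.15225768 -0.74929524] 0.7511260134612212
[-246.41524182 -195.41806437   70.30369365]
```

View pics/c2.png

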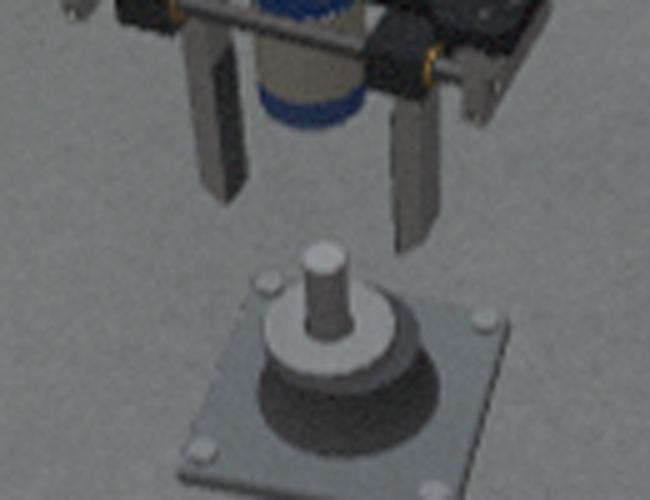

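The side crop shows the large ring lying flat on the pedestal with the arbor fully up; the fingers are clear. Now the medium ring.

Call:
apply_moves(motion=[[-246.6,-194.8,0,0,0,0,0.9],[-246.6,-194.8,0,0,0,0,0.9],[-246.6,-194.8,0,0,0,0,0.9],[-246.6,-194.8,70,0,0,0,0.9],[-246.6,-194.8,70,0,0,0,0.9],[-246.6,-194.8,70,0,0,0,0.9],[-246.6,-194.8,70,0,0,0,0.9],[-246.6,-194.8,70,0,0,0,0.9],[-246.6,-194.8,70,0,0,0,0.9],[-246.6,-194.8,70,0,0,0,0.9],[-246.6,-194.8,70,0,0,0,0.9]])

```text
time: 11.15
eef_pos: [460.9, -242.9, 49.8]
tool_rot: [0.0, 0.6, 0.8, 0.0]
ft_force: [0.6, 0.2, 0.1]
finger_gap: 0.898
grip_force: 0.0
```

Call:
apply_moves(motion=[[0,0,40,0,0,0,0.9],[0,0,47.3,0,0,0,0.7],[0,0,47.3,0,0,0,0.4],[0,0,47.3,0,0,0,0.4],[0,0,47.3,0,0,0,0.4],[0,0,47.3,0,0,0,0.4],[0,0,47.3,0,0,0,0.4],[0,0,47.3,0,0,0,0.4]], grip_force=6)

```text
time: 11.95
eef_pos: [460.5, -244.0, 2.6]
tool_rot: [0.0, 0.6, 0.8, 0.0]
ft_force: [0.1, 1.7, 2.9]
finger_gap: 0.473
grip_force: 6.0
```

Call:
apply_moves(motion=[[0,0,0,0,0,0,0.65],[0,0,0,0,0,0,0.65],[0,0,0,0,0,1.5708,0.65],[0,0,0,0,0,1.5708,0.65],[0,0,0,0,0,1.5708,0.65],[0,0,0,0,0,1.5708,0.65],[0,0,0,0,0,1.5708,0.65],[0,0,0,0,0,1.5708,0.65],[0,0,0,0,0,1.5708,0.65],[0,0,0,0,0,1.5708,0.65],[0,0,0,0,0,1.5708,0.65],[0,0,0,0,0,1.5708,0.65],[0,0,0,0,0,1.5708,0.65],[0,0,0,0,0,1.5708,0.4],[0,0,0,0,0,1.5708,0.4],[0,0,0,0,0,1.5708,0.4],[0,0,0,0,0,1.5708,0.4]], grip_force=6)

```text
time: 13.65
eef_pos: [460.1, -243.9, 2.1]
tool_rot: [-0.0, 0.99, 0.141, -0.0]
ft_force: [0.3, -1.0, -0.2]
finger_gap: 0.495
grip_force: 6.0
```

Call:
apply_moves(motion=[[0,0,0,0,0,0,0.4],[0,0,0,0,0,0,0.4],[0,0,-40,0,0,0,0.4],[0,0,-80,0,0,0,0.4],[0,0,-120,0,0,0,0.4],[0,0,-120,0,0,0,0.4],[0,0,-120,0,0,0,0.4]], grip_force=25)

```text
time: 14.35
eef_pos: [460.4, -244.0, 122.7]
tool_rot: [0.001, 0.99, 0.141, 0.001]
ft_force: [0.4, -0.2, -1.1]
finger_gap: 0.486
grip_force: 25.0
```

```bash
python3 -c "
from h import *
s=status.observe();print(s['joints'],s['eef_pos'],s['tool_rot'],s['ft_force'],s['finger_gap']);print(delta([578.4,47.25,106]))"
```

```text
[-7.05234183e-01  3.51624925e-02  1.95143220e+00  5.88094490e-05
  1.15349221e+00  5.82537247e-01] [ 460.41030667 -244.04244907  122.69653028] [5.46190778e-04 9.90005209e-01 1.41028786e-01 5.18869214e-04] [ 0.44417844 -0.20413733 -1.09858109] 0.48591150548898077
[ 194.62184843 -246.77848122   16.56351595]
```

Call:
apply_moves(motion=[[194.7,-246.7,4,0,0,0,0.4],[194.7,-246.7,4,0,0,0,0.4],[194.7,-246.7,4,0,0,0,0.4],[194.7,-246.7,4,0,0,0,0.4],[194.7,-246.7,4,0,0,0,0.4],[194.7,-246.7,4,0,0,0,0.4],[194.7,-246.7,4,0,0,0,0.4],[194.7,-246.7,4,0,0,0,0.4],[194.7,-246.7,4,0,0,0,0.4],[194.7,-246.7,10,0,0,0,0.4],[194.7,-246.7,16,0,0,0,0.4],[194.7,-246.7,16,0,0,0,0.4],[194.7,-246.7,16,0,0,0,0.4]])

```text
time: 15.65
eef_pos: [577.9, 46.7, 105.8]
tool_rot: [-0.0, 0.99, 0.14, -0.0]
ft_force: [-1.6, -0.7, -1.0]
finger_gap: 0.486
grip_force: 25.0
```

Call:
apply_moves(motion=[[0,0,4,0,0,0,0.4],[0,0,7,0,0,0,0.4],[0,0,9,0,0,0,0.4],[0,0,11,0,0,0,0.4],[0,0,12,0,0,0,0.4],[0,0,12,0,0,0,0.4]])

```text
time: 16.25
eef_pos: [578.2, 47.4, 93.9]
tool_rot: [-0.0, 0.99, 0.141, -0.0]
ft_force: [-0.4, 0.3, -1.3]
finger_gap: 0.484
grip_force: 25.0
```

Call:
apply_moves(motion=[[0,0,7,0,0,0,0.4],[0,0,14,0,0,0,0.4],[0,0,21,0,0,0,0.4],[0,0,27,0,0,0,0.4],[0,0,31,0,0,0,0.4],[0,0,32,0,0,0,0.4],[0,0,32,0,0,0,0.4]])

```text
time: 16.95
eef_pos: [578.2, 47.3, 62.0]
tool_rot: [-0.0, 0.99, 0.141, -0.0]
ft_force: [0.6, -0.5, -1.4]
finger_gap: 0.485
grip_force: 25.0
```

Call:
apply_moves(motion=[[0,0,0.6,0,0,0,0.4],[0,0,1.2,0,0,0,0.4],[0,0,1.8,0,0,0,0.4],[0,0,2.4,0,0,0,0.4],[0,0,2.4,0,0,0,0.4]])

```text
time: 17.45
eef_pos: [578.2, 47.3, 59.7]
tool_rot: [0.0, 0.99, 0.141, -0.0]
ft_force: [0.7, -0.7, -1.8]
finger_gap: 0.483
grip_force: 25.0
```

Call:
apply_moves(motion=[[0,0,0.4,0,0,0,0.4],[0,0,0.8,0,0,0,0.4],[0,0,0.8,0,0,0,0.4]])

```text
time: 17.75
eef_pos: [578.3, 47.3, 59.0]
tool_rot: [-0.0, 0.99, 0.141, 0.0]
ft_force: [0.4, 0.5, -0.9]
finger_gap: 0.481
grip_force: 25.0
```

Call:
apply_moves(motion=[[0,0,0.4,0,0,0,0.4],[0,0,0.6,0,0,0,0.4],[0,0,0.6,0,0,0,0.4]])

```text
time: 18.05
eef_pos: [578.4, 47.3, 59.0]
tool_rot: [-0.0, 0.99, 0.141, -0.0]
ft_force: [-2.7, 0.2, 4.9]
finger_gap: 0.487
grip_force: 25.0
```

Call:
apply_moves(motion=[[0,0,-0.5,0,0,0,0.4],[0,0,-0.5,0,0,0,0.7],[0,0,-0.5,0,0,0,0.7],[0,0,-0.5,0,0,0,0.7],[0,0,-30,0,0,0,0.7],[0,0,-62,0,0,0,0.7],[0,0,-62,0,0,0,0.7],[0,0,-62,0,0,0,0.7]])

```text
time: 18.85
eef_pos: [578.7, 47.3, 120.8]
tool_rot: [0.0, 0.99, 0.141, 0.001]
ft_force: [-0.6, 0.3, -0.3]
finger_gap: 0.698
grip_force: 0.0
```

Call:
apply_moves(motion=[[-116,167,0,0,0,0,0.8],[-116,167,0,0,0,0,0.8],[-116,167,0,0,0,0,0.8],[-116,167,70,0,0,0,0.8],[-116,167,70,0,0,0,0.8],[-116,167,70,0,0,0,0.8],[-116,167,70,0,0,0,0.8],[-116,167,70,0,0,0,0.8]])

```text
time: 19.65
eef_pos: [514.4, -144.9, 51.2]
tool_rot: [0.0, 0.99, 0.141, 0.001]
ft_force: [0.4, -0.3, -0.1]
finger_gap: 0.8
grip_force: 0.0
```

```bash
python3 -c "
from h import *
s=status.observe();print(s['time'],s['joints'],s['eef_pos'],s['ft_force'],s['finger_gap']);print(delta([513.5,-145.5,2.5]))
d=cams.get_image('side');cv2.imwrite('pics/c3.png',cv2.resize(d['image'][110:230,180:340,::-1],(800,600),interpolation=2))"
```

```text
19.65 [-4.86909787e-01  1.75262940e-01  1.94976665e+00  2.85829829e-04
  1.01519460e+00  7.99933153e-01] [ 514.40088274 -144.85304149   51.18949779] [ 0.40393987 -0.26841549 -0.12055433] 0.8003666058746417
[-1.10203706  0.33088873 48.68853424]
```

View pics/c3.png

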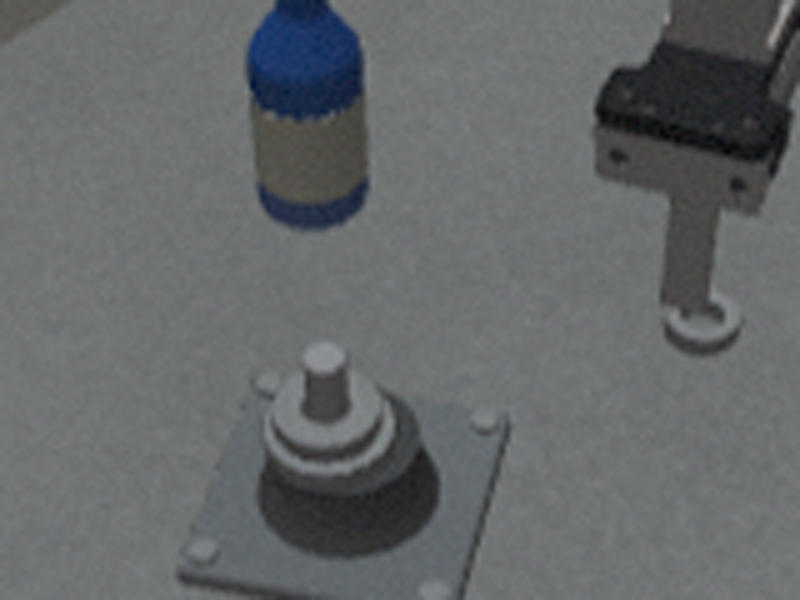

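The side crop shows the medium ring flat on the large one at (330,405), and the small ring under the gripper at (703,322). Now the small ring.

Call:
apply_moves(motion=[[0,0,40,0,0,0,0.8],[0,0,48,0,0,0,0.6],[0,0,48,0,0,0,0.3],[0,0,48,0,0,0,0.3],[0,0,48,0,0,0,0.3],[0,0,48,0,0,0,0.3],[0,0,48,0,0,0,0.3],[0,0,48,0,0,0,0.3]], grip_force=6)

```text
time: 20.5
eef_pos: [514.2, -145.7, 3.3]
tool_rot: [0.0, 0.99, 0.141, 0.001]
ft_force: [-0.8, 0.1, 5.3]
finger_gap: 0.385
grip_force: 6.0
```

Call:
apply_moves(motion=[[0,0,0,0,0,0,0.55],[0,0,0,0,0,0,0.55],[0,0,0,0,0,-1.5708,0.55],[0,0,0,0,0,-1.5708,0.55],[0,0,0,0,0,-1.5708,0.55],[0,0,0,0,0,-1.5708,0.55],[0,0,0,0,0,-1.5708,0.55],[0,0,0,0,0,-1.5708,0.55],[0,0,0,0,0,-1.5708,0.55],[0,0,0,0,0,-1.5708,0.55],[0,0,0,0,0,-1.5708,0.55],[0,0,0,0,0,-1.5708,0.55],[0,0,0,0,0,-1.5708,0.55],[0,0,0,0,0,-1.5708,0.3],[0,0,0,0,0,-1.5708,0.3],[0,0,0,0,0,-1.5708,0.3],[0,0,0,0,0,-1.5708,0.3]], grip_force=6)

```text
time: 22.2
eef_pos: [513.3, -145.3, 2.1]
tool_rot: [-0.0, 0.601, 0.799, -0.0]
ft_force: [0.9, -0.2, -1.0]
finger_gap: 0.387
grip_force: 6.0
```

Call:
apply_moves(motion=[[0,0,0,0,0,0,0.3],[0,0,0,0,0,0,0.3],[0,0,-40,0,0,0,0.3],[0,0,-80,0,0,0,0.3],[0,0,-120,0,0,0,0.3],[0,0,-120,0,0,0,0.3],[0,0,-120,0,0,0,0.3]], grip_force=25)

```text
time: 22.9
eef_pos: [513.9, -145.6, 123.0]
tool_rot: [0.001, 0.6, 0.8, 0.0]
ft_force: [-0.7, -1.0, -0.7]
finger_gap: 0.377
grip_force: 25.0
```

```bash
python3 -c "
from h import *
s=status.observe();print(s['joints'],s['eef_pos'],s['tool_rot'],s['ft_force'],s['finger_gap']);print(delta([578.4,47.25,106]))"
```

```text
[-4.88506299e-01  6.53464595e-02  1.91928110e+00 -5.28153006e-06
  1.15517578e+00 -7.71224953e-01] [ 513.85776662 -145.58725171  123.03169677] [8.84234271e-04 6.00429004e-01 7.99677567e-01 1.36200552e-04] [-0.68829205 -0.98689177 -0.73253846] 0.3769667302402875
[167.19756018 115.75385042  16.97074585]
```

Call:
apply_moves(motion=[[167,116,4,0,0,0,0.3],[167,116,4,0,0,0,0.3],[167,116,4,0,0,0,0.3],[167,116,4,0,0,0,0.3],[167,116,4,0,0,0,0.3],[167,116,4,0,0,0,0.3],[167,116,10,0,0,0,0.3],[167,116,16,0,0,0,0.3],[167,116,16,0,0,0,0.3],[167,116,16,0,0,0,0.3]])

```text
time: 23.9
eef_pos: [577.9, 46.4, 105.9]
tool_rot: [-0.0, 0.601, 0.799, -0.0]
ft_force: [0.2, 0.2, -0.5]
finger_gap: 0.381
grip_force: 25.0
```

Call:
apply_moves(motion=[[0,0,4,0,0,0,0.3],[0,0,7,0,0,0,0.3],[0,0,9,0,0,0,0.3],[0,0,11,0,0,0,0.3],[0,0,12,0,0,0,0.3],[0,0,12,0,0,0,0.3]])

```text
time: 24.5
eef_pos: [578.2, 47.4, 94.2]
tool_rot: [-0.0, 0.6, 0.8, -0.0]
ft_force: [0.0, -0.3, -1.0]
finger_gap: 0.372
grip_force: 25.0
```

Threaded with no contact force; lowering to the medium ring's top face at 69 mm.

Call:
apply_moves(motion=[[0,0,6,0,0,0,0.3],[0,0,12,0,0,0,0.3],[0,0,17,0,0,0,0.3],[0,0,20,0,0,0,0.3],[0,0,20,0,0,0,0.3],[0,0,20,0,0,0,0.3]])

```text
time: 25.1
eef_pos: [578.3, 47.3, 74.3]
tool_rot: [-0.0, 0.6, 0.8, -0.0]
ft_force: [-0.4, 0.1, -0.1]
finger_gap: 0.373
grip_force: 25.0
```

Call:
apply_moves(motion=[[0,0,0.6,0,0,0,0.3],[0,0,1.2,0,0,0,0.3],[0,0,1.8,0,0,0,0.3],[0,0,2.4,0,0,0,0.3],[0,0,2.4,0,0,0,0.3]])

```text
time: 25.6
eef_pos: [578.2, 47.3, 71.9]
tool_rot: [-0.0, 0.6, 0.8, -0.0]
ft_force: [0.4, -0.4, -1.5]
finger_gap: 0.377
grip_force: 25.0
```

Call:
apply_moves(motion=[[0,0,0.4,0,0,0,0.3],[0,0,0.8,0,0,0,0.3],[0,0,0.8,0,0,0,0.3]])

```text
time: 25.9
eef_pos: [578.3, 47.3, 71.1]
tool_rot: [-0.0, 0.6, 0.8, 0.0]
ft_force: [0.1, 0.3, -0.4]
finger_gap: 0.377
grip_force: 25.0
```

Call:
apply_moves(motion=[[0,0,0.4,0,0,0,0.3],[0,0,0.6,0,0,0,0.3],[0,0,0.6,0,0,0,0.3]])

```text
time: 26.2
eef_pos: [578.3, 47.3, 71.1]
tool_rot: [-0.0, 0.6, 0.8, -0.0]
ft_force: [-2.1, 0.8, 4.8]
finger_gap: 0.378
grip_force: 25.0
```

Home. Releasing and backing off.

Call:
apply_moves(motion=[[0,0,-0.5,0,0,0,0.3],[0,0,-0.5,0,0,0,0.65],[0,0,-0.5,0,0,0,0.65],[0,0,-0.5,0,0,0,0.65],[0,0,-30,0,0,0,0.65],[0,0,-70,0,0,0,0.65],[0,0,-110,0,0,0,0.65],[0,0,-110,0,0,0,0.65],[-150,-80,-110,0,0,0,0.65],[-150,-80,-110,0,0,0,0.65],[-150,-80,-110,0,0,0,0.65],[-150,-80,-110,0,0,0,0.65],[-150,-80,-110,0,0,0,0.65],[-150,-80,-110,0,0,0,0.65]])

```text
time: 27.6
eef_pos: [543.0, -118.8, 179.8]
tool_rot: [-0.001, 0.601, 0.799, 0.0]
ft_force: [0.0, 0.2, -0.9]
finger_gap: 0.65
grip_force: 0.0
```

```bash
python3 -c "
from h import *
s=status.observe();print(s['time'],s['eef_pos'],s['ft_force'],s['qvel'].round(3))
d=cams.get_image('side');cv2.imwrite('pics/c4.png',cv2.resize(d['image'][110:230,180:340,::-1],(800,600),interpolation=2))"
```

```text
27.6 [ 543.01043269 -118.79596339  179.80881307] [ 0.01718263  0.18935994 -0.86029735] [ 0.03  -0.003 -0.001 -0.001  0.001 -0.001]
```

View pics/c4.png

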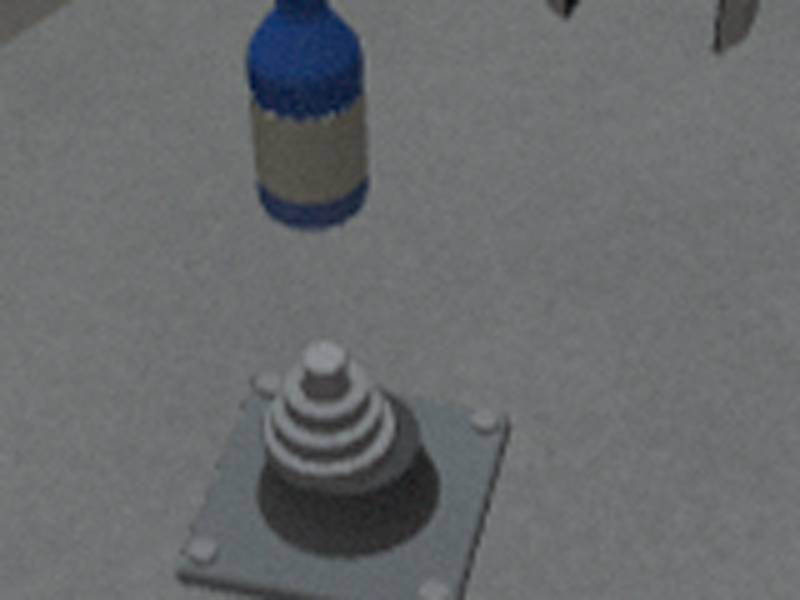

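The crop shows all three rings flat and stacked, widest to narrowest, around (328,410). The arbor is up at (326,355) and the bottle has not moved.

```bash
python3 -c "
from rig import workorder
print(workorder.close_job())"
```

```text
the job is handed in; nothing more can be done
None
```

All three rings are on the arbor, widest at the bottom and narrowest on top, each lowered until it met its seat; the last side picture shows them flat with the arbor up, and I handed the job in with about 28 of the 72 s used (no verdict came back).

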